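One full turn of the loaded bonding stage

ROBOT

A 6-joint arm with a two-finger parallel gripper is mounted at the origin on the work surface. World frame = base frame: x ahead of the robot, y to its left, z up, the work surface at z = 0. Lengths are in m, angles in degrees, forces in N, time in s.
With the tool pointing down it reaches from about 0.25 to 0.725 m from the base axis. Payload 9.7 kg.
Tool frame: the origin (TCP) lies at the very end of the fingers, on their centre line; the grasp point (between the pads) lies 19 mm behind it; z points along the fingers, y is the direction in which the jaws open and shut (so a half turn about z gives the same grasp; the last joint's range is limited). The gripper opens to 85 mm and grips with 20 to 120 N. Pads are 22 mm wide; open, the fingers measure 114 mm over their backs; the gripper's body (76 mm by 85 mm) begins 54 mm behind the grasp point. The pads swing forward as they close: fully open they stand 13 mm farther back than shut.
Start: joints at [65.833, 4.979, 10.078, 95.1, 0, 90], TCP at [0.225, 0.502, 0.231] pointing down, gripper open.
Joint ranges: [-179.16, 179.16], [-48.56, 103.87], [-65.8, 70.77], [-126.05, 130.52], [-82.76, 87.17], [-180, 180]. Speed limits (degrees/s): [127.2, 127.2, 147.25, 180, 180, 180].

INTERFACE

Orientations are given as [roll, pitch, yaw] about the fixed x, y, z axes, in that order (R = Rz(yaw) Ry(pitch) Rx(roll)).
In Python, from workcell import bot gives the robot as it stands.
- The arm moves only by the shell command python3 -m pendant 'ROWS' [FORCE]. ROWS is JSON, a list that holds one entry, the list of rows, each a list of 7 numbers: the shift along the tool's x, y, z in cm, then the turn, a rotation vector about the tool's x, y, z in rad, then the opening in per cent of the stroke, from 0 (shut) to 100 (fully open). In form: [[[dx, dy, dz, ax, ay, az, gripper], ...]]. A call has 1 to 5 rows; each row shifts and turns the pose as measured when the row begins, along the tool's axes as they then stand; what a row does not reach is not made up. A row lasts 1/12 s, in which the tool goes at most 41.7 mm and 7.16 degrees, less where a joint would pass 70% of its speed; a pose out of reach is approached as far as the arm can. A call with a gripper value outside its range is refused whole. The fingers move at their own pace and stop on an object; FORCE is the grip in N (left out, the last holds). Time passes only in rows, so rows that do not move let the fingers close. It gives the time, the measured TCP pose, the force and the opening at its end, in the units of the state.
- bot.get_obs(): the state, without advancing time (a new reading comes with each control period).
- bot.camera(name): name is "scene" or "top" or "wrist"; returns the picture (480x640x3 uint8, red, green, blue); there is no depth.
- bot.get_calibration(name): a dict with "intrinsics" (3x3 intrinsics, pixels), "pose" (4x4, takes a point from camera to world coordinates); the wrist camera has in their place "T_tool_cam" (4x4, takes a point from camera to tool coordinates, whose origin is the TCP and whose axes are the flange's). Camera axes: x right, y down, z forward; pixel columns grow to the right and rows downward; lengths in m; the calibration is good to about 2 mm. The wrist camera is an equidistant fisheye: a pixel r from the principal point sees the ray r / f radians off the axis. A picture is of the moment at which its call begins: read the wrist's pose just before it. get_calibration takes no time and is no camera call.
- bot.job_done(): hands the job in, once; it reports no verdict.
Trained networks look in the newest picture that a camera, given by its name, has taken for a name from the list of things; names that differ only in an ending like _2 or _b are one class to them, and where a whole thing is asked for, a point or a joint stands for the part that bears it (a point fixed in the world has none). Each returns a list of dicts, best first, with "confidence" (0 to 1); they miss things now and then, are a little off and sometimes report something else, mostly with a low value. They report only what shows in the picture. A call takes as long as a camera call.
- bot.masks_of(camera, thing): "pixels" (480x640 bool, what is visible of it) and "extent" ([left, top, right, bottom] in pixels, round what is visible of it).
- bot.mark_of(camera, thing): "uv" ([column, row] in pixels: a listed point, or the origin of a listed thing).
The state is a dict: "time": time; "q": joint angles; "qd": joint speeds; "joint_efforts": joint torques, N m; "ee_pos": TCP position; "tcp_rot": TCP orientation; "wrist_force": force on the tool from outside, world axes, zero at the start; "torque": the same for the moment, N m; "opening": finger opening in m.
Only numpy, scipy, OpenCV 4.12 (cv2) and the standard library are available. Lean on these libraries where they do the work, as an engineer would, in place of code of your own. Each camera call takes 0.05 s, during which the arm holds its last target. There are 200 camera calls.

TASK

Before bonding starts, run the round stage that carries the gold chip package through one full turn anticlockwise (seen from above), so that its finger post goes all the way round and comes back to stand at the red index tab it started from; then let go. Leave the other stage, the one with the bare black chuck, unturned.

Things in the scene. Friction and masses are not known exactly. Their poses are not given: they have to be found in the camera images.
- loaded (a joint): Angle of the stage to turn: round metal plate, 190 mm across, top 45 mm above the table, on a fixed grey base; in its middle a black chuck with a gold chip package (38 mm square, top 63 mm up). 0 = post at the red tab; grows anticlockwise from above, counts on past a turn (full turn 6.283, no stops). Starts within 0.15 of 0. Stays where it is left; needs about 1 N at the post.
- loaded_post (a point): Grip point on the axis of the loaded stage's finger post, 90 mm above the table. Black upright round post, 18 mm across, from 48 to 112 mm above the table, yellow band near its top, 72 mm from the plate's axis; goes round with the plate. Its sleeve spins freely, so a gripper can hold it from above and go round without turning. x points away from the plate's axis, z up.
- loaded_axis (a point): Centre of the loaded stage, on its vertical turning axis, level with the plate's top (45 mm above the table). Part of the fixed base, which does not move: x points to the base's red index tab (16 mm wide, 99 to 127 mm from the axis, top 45 mm above the table), z up. The base stands on the left or right of the work area, at any yaw.
- spare (a joint): Angle of the other stage, built the same, with its own post and red tab, but its black chuck is bare (no gold package). Stands on the other side, centre at least 300 mm from the loaded one's. Starts within 0.15 of 0; leave it as it is.

How it is judged:
By the outcome, as a careful person would: the job done as asked, in the order asked, and still so for the second after the job is handed in, with the robot touching nothing.
It also fails if it takes over 58 s, if anything falls off the work surface, if the arm or the gripper's body presses on something with over 40 N, if the wrist force passes 120 N, or if a joint passes its speed limit or range.

## Working session

There is one attempt and no reset: what is moved stays moved. The work goes in short steps, Python scripts to look and compute and a shell command to move; the robot and the scene stay as the last step left them, time stands still between calls to the robot, and variables do not carry over. Pictures are saved under pics/ and viewed, about 8 in all and at most 12, crops included, and the job is handed in when it is done.

```bash
mkdir -p pics; python3 - <<'E'
from workcell import bot
import cv2,numpy as np
o=bot.get_obs();print({k:np.round(v,4).tolist() for k,v in o.items()})
for c in ("top","scene"):
    im=bot.camera(c);cv2.imwrite(f"pics/{c}0.png",im[:,:,::-1])
    cal=bot.get_calibration(c);print(c,np.round(cal["intrinsics"],2).tolist(),np.round(cal["pose"],4).tolist())
    for t in("loaded_post","loaded_axis"):
        print(t,[(round(m["confidence"],2),np.round(m["uv"],1).tolist()) for m in bot.mark_of(c,t)])
E
```

```text
{'time': 0.0, 'q': [65.8358, 5.0106, 10.0327, 95.0992, -0.0021, 89.9985], 'qd': [0.0317, 0.082, -0.0266, -0.0218, 0.0466, -0.0002], 'joint_efforts': [0.0014, -52.0399, 46.4793, 0.0169, 0.0001, -0.0], 'ee_pos': [0.2251, 0.5016, 0.2306], 'tcp_rot': [-179.9229, 0.0021, 155.8373], 'wrist_force': [0.2662, 0.1276, 0.7955], 'torque': [-0.0362, -0.0156, -0.0344], 'opening': 0.0853}
top [[459.16, 0.0, 316.56], [0.0, 459.16, 242.26], [0.0, 0.0, 1.0]] [[0.0165, -0.9961, 0.0864, 0.4642], [-0.9998, -0.0175, -0.0102, 0.0333], [0.0117, -0.0862, -0.9962, 0.8365], [0.0, 0.0, 0.0, 1.0]]
loaded_post [(0.72, [479.4, 248.4])]
loaded_axis [(0.63, [431.2, 241.3])]
scene [[444.28, 0.0, 321.87], [0.0, 444.28, 243.42], [0.0, 0.0, 1.0]] [[0.07, 0.7581, -0.6484, 0.9509], [0.9975, -0.0546, 0.0438, -0.0152], [-0.0022, -0.6499, -0.76, 0.5673], [0.0, 0.0, 0.0, 1.0]]
loaded_post [(0.91, [139.8, 242.3])]
loaded_axis [(0.65, [194.4, 267.5])]
```

View pics/top0.png

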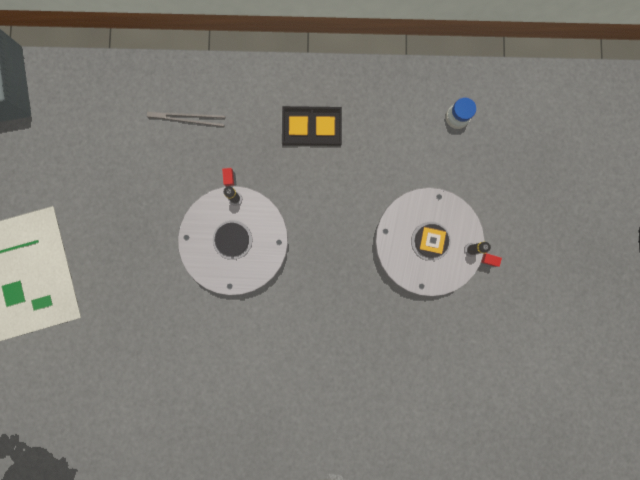

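The top view shows the loaded stage on the right: gold chip at (432,240), post at (480,248) and red tab at (492,260). The bare stage is on the left at (232,240).

```bash
cat > h.py <<'E'
from workcell import bot
import cv2,numpy as np
def ray(c,uv,z):
    cal=bot.get_calibration(c);K=cal["intrinsics"];T=np.array(cal["pose"])
    d=T[:3,:3]@np.linalg.inv(K)@np.array([uv[0],uv[1],1.]);p=T[:3,3]
    return (p+d*(z-p[2])/d[2])[:2]
def red(c):
    im=bot.camera(c);h=cv2.cvtColor(im,cv2.COLOR_RGB2HSV)
    m=(((h[...,0]<6)|(h[...,0]>174))&(h[...,1]>180)&(h[...,2]>90)).astype(np.uint8)
    n,_,s,ce=cv2.connectedComponentsWithStats(m)
    return im,[(s[i,4],ce[i]) for i in range(1,n) if s[i,4]>40]
E
python3 - <<'E'
from h import *
for c in("top","scene"):
    im,r=red(c)
    for a,u in r: print(c,"red",a,u.round(1),ray(c,u,.043).round(4))
    for t,z in(("loaded_post",.09),("loaded_axis",.045)):
        for m in bot.mark_of(c,t): print(c,t,round(m["confidence"],2),ray(c,m["uv"],z).round(4))
    h=cv2.cvtColor(im,cv2.COLOR_RGB2HSV)
    g=((h[...,0]>15)&(h[...,0]<30)&(h[...,1]>180)&(h[...,2]>120)).astype(np.uint8)
    n,_,s,ce=cv2.connectedComponentsWithStats(g)
    for i in range(1,n):
        if s[i,4]>15: print(c,"yel",s[i,4],ce[i].round(1),ray(c,ce[i],.063).round(4),ray(c,ce[i],.105).round(4))
E
```

```text
top red 92 [493.  259.9] [ 0.5075 -0.2818]
top loaded_post 0.74 [ 0.5249 -0.2389]
top loaded_axis 0.82 [ 0.5357 -0.1748]
top yel 306 [298.  125.5] [0.7332 0.0608] [0.7186 0.0593]
top yel 302 [324.9 125.6] [0.7339 0.0143] [0.7193 0.0153]
scene red 235 [127.1 258.5] [ 0.5123 -0.2805]
scene red 267 [453.5 319.1] [0.651  0.1834]
scene loaded_post 0.85 [ 0.5223 -0.2474]
scene loaded_axis 0.96 [ 0.5411 -0.1757]
scene yel 1262 [594.3  89. ] [0.1324 0.6202] [0.2006 0.5673]
scene yel 322 [194.6 261.6] [ 0.5419 -0.1718] [ 0.5759 -0.1588]
scene yel 789 [373.9 410.9] [0.7731 0.0551] [0.7879 0.0493]
scene yel 798 [334.1 414.1] [0.7735 0.01  ] [0.7883 0.0079]
```

View pics/scene0.png

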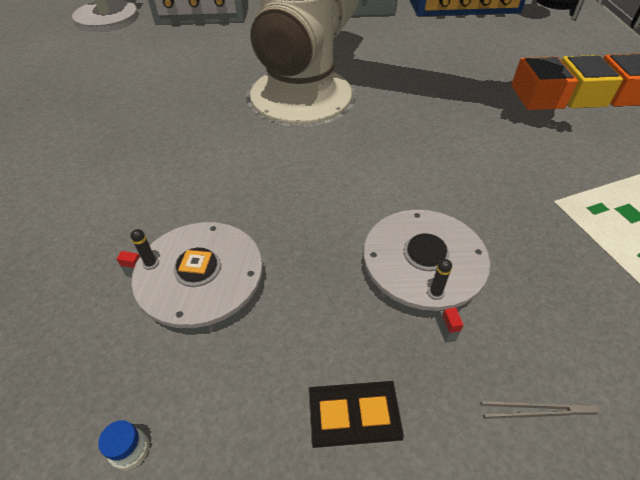

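The scene view agrees: the loaded stage is on the left of this image, post at (142,245), tab at (127,258). I'll level the yaw and travel over at a safe height.

```bash
python3 -m pendant '[[[0,0,0,0,0,-0.105,100],[0,0,0,0,0,-0.105,100],[0,0,0,0,0,-0.105,100],[0,0,0,0,0,-0.105,100],[0,0,0,0,0,0,100]]]'
```

```text
time: 1.02
ee_pos: [0.2252, 0.5018, 0.2314]
tcp_rot: [180.0, 0.0, -179.1]
wrist_force: [-0.0, 0.1, -1.1]
opening: 0.0858
```

```bash
python3 -m pendant '[[[-1.5,-3.7,0,0,0,0,100],[-1.5,-3.7,0,0,0,0,100],[-1.5,-3.7,0,0,0,0,100],[-1.5,-3.7,0,0,0,0,100],[-1.5,-3.7,0,0,0,0,100]]]' 
python3 -m pendant '[[[-1.5,-3.7,0,0,0,0,100],[-1.5,-3.7,0,0,0,0,100],[-1.5,-3.7,0,0,0,0,100],[-1.5,-3.7,0,0,0,0,100],[-1.5,-3.7,0,0,0,0,100]]]'
python3 -m pendant '[[[-1.5,-3.7,0,0,0,0,100],[-1.5,-3.7,0,0,0,0,100],[-1.5,-3.7,0,0,0,0,100],[-1.5,-3.7,0,0,0,0,100],[-1.5,-3.7,0,0,0,0,100]]]'
```

```text
time: 1.43
ee_pos: [0.3017, 0.3169, 0.2279]
tcp_rot: [-179.9, -0.1, -179.5]
wrist_force: [1.6, 0.2, -0.6]
opening: 0.0853
time: 1.85
ee_pos: [0.3777, 0.1231, 0.2289]
tcp_rot: [-180.0, 0.1, 179.5]
wrist_force: [0.8, 0.3, 0.3]
opening: 0.0853
time: 2.27
ee_pos: [0.4501, -0.0727, 0.2309]
tcp_rot: [180.0, 0.4, 178.3]
wrist_force: [1.1, 1.5, 0.5]
opening: 0.0855
```

```bash
python3 -m pendant '[[[-1.3,-3,0,0,0,0.015,100],[-1.3,-3,0,0,0,0,100],[-1.3,-3,0,0,0,0,100],[0,0,0,0,0,0,100],[0,0,0,0,0,0,100]]]'
cat >> h.py <<'E'
from scipy.spatial.transform import Rotation as Ro
def wray(uv,z,o):
    cal=bot.get_calibration("wrist");K=np.array(cal["intrinsics"]);T=np.array(cal["T_tool_cam"])
    x=(np.array(uv)-K[:2,2])/[K[0,0],K[1,1]];r=np.hypot(*x)+1e-12
    d=np.array([*(x/r*np.sin(r)),np.cos(r)])
    R=Ro.from_euler("xyz",o["tcp_rot"],degrees=True).as_matrix()
    p=R@T[:3,3]+o["ee_pos"];d=R@T[:3,:3]@d
    return (p+d*(z-p[2])/d[2])[:2]
E
python3 - <<'E'
from h import *
o=bot.get_obs();im,r=red("wrist");cv2.imwrite("pics/w1.png",im[:,:,::-1])
print(o["ee_pos"],o["tcp_rot"])
for a,u in r: print("red",a,u.round(1),wray(u,.043,o).round(4))
for t,z in(("loaded_post",.09),("loaded_axis",.045)):
    for m in bot.mark_of("wrist",t): print(t,round(m["confidence"],2),np.round(m["uv"],1),wray(m["uv"],z,o).round(4))
E
```

```text
time: 2.68
ee_pos: [0.4869, -0.1773, 0.23]
tcp_rot: [-180.0, 0.4, 175.8]
wrist_force: [0.5, -0.6, 0.2]
opening: 0.0853
[ 0.48685459 -0.17727775  0.23000323] [-179.98076488    0.41852904  175.78424976]
red 534 [215.5 239.1] [ 0.5061 -0.2795]
red 237 [603.1 316.9] [0.6447 0.1764]
loaded_post 0.86 [245.9 277.7] [ 0.5277 -0.2434]
loaded_axis 0.66 [328.2 262.2] [ 0.5362 -0.1743]
```

View pics/w1.png

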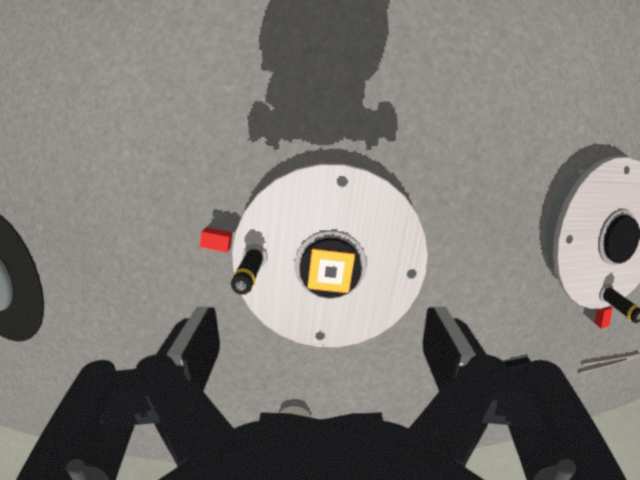

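The wrist view shows the plate centred near (330,262), post top at (242,285) and tab at (216,239), all consistent. I'll fit the plate circle for a firm axis and tab direction.

```bash
cat >> h.py <<'E'
from scipy.optimize import least_squares
def plate(c,uv,o=None):
    im=bot.camera(c);g=cv2.cvtColor(im,cv2.COLOR_RGB2HSV)
    m=((g[...,2]>165)&(g[...,1]<40)).astype(np.uint8)
    n,L,s,ce=cv2.connectedComponentsWithStats(m)
    i=1+np.argmin([np.hypot(*(ce[k]-uv)) if s[k,4]>1500 else 1e9 for k in range(1,n)])
    cs,_=cv2.findContours((L==i).astype(np.uint8),cv2.RETR_EXTERNAL,cv2.CHAIN_APPROX_NONE)
    P=cv2.convexHull(max(cs,key=len))[:,0].astype(float)
    W=np.array([wray(p,.045,o) if c=="wrist" else ray(c,p,.045) for p in P])
    f=lambda x:np.hypot(*(W-x[:2]).T)-x[2]
    r=least_squares(f,[*W.mean(0),.095],loss="soft_l1",f_scale=.001)
    return r.x.round(4),round(float(np.std(f(r.x))),4)
E
python3 - <<'E'
from h import *
o=bot.get_obs()
print(plate("wrist",(330,258),o),plate("top",(430,242)),plate("scene",(198,272)))
E
```

```text
(array([ 0.5388, -0.1728,  0.0942]), 0.0002) (array([ 0.5389, -0.1715,  0.0934]), 0.0003) (array([ 0.5403, -0.1722,  0.0934]), 0.0003)
```

```bash
python3 -m pendant '[[[0,0,0,0,0,-0.073,100],[-2,-3.3,0,0,0,0,100],[-2,-3.3,0,0,0,0,100],[0,0,0,0,0,0,100],[0,0,0,0,0,0,100]]]'
python3 - <<'E'
from h import *
o=bot.get_obs();im,r=red("wrist")
print(o["ee_pos"],o["tcp_rot"],o["q"].round(1) if hasattr(o["q"],"round") else o["q"])
for a,u in r: print("red",a,u.round(1),wray(u,.043,o).round(4))
for m in bot.mark_of("wrist","loaded_post"): print(round(m["confidence"],2),np.round(m["uv"],1),wray(m["uv"],.09,o).round(4))
E
```

```text
time: 3.4
ee_pos: [0.5284, -0.2374, 0.2322]
tcp_rot: [-179.9, 0.6, -179.0]
wrist_force: [-0.9, 0.6, -0.5]
opening: 0.0854
[ 0.52844221 -0.2374393   0.23217161] [-179.92658102    0.56213489 -179.04846873] [-24.3   8.5  14.1  95.    0.2 -25.2]
red 522 [273.6 186.4] [ 0.5071 -0.281 ]
red 229 [626.1 307.1] [0.6445 0.1744]
0.57 [317.3 222.6] [ 0.5275 -0.2407]
```

```bash
python3 -m pendant '[[[0.1,-0.4,4,0,0,0,100],[0,0,4,0,0,0,100],[0,0,4,0,0,0,100],[0,0,3,0,0,0,100],[0,0,1,0,0,0,100]]]'
```

```text
time: 3.92
ee_pos: [0.5304, -0.2372, 0.0748]
tcp_rot: [-179.6, 1.3, -178.8]
wrist_force: [-1.2, 0.2, -1.2]
opening: 0.0855
```

```bash
python3 -m pendant '[[[0.3,-0.55,0.3,0,0.023,0,100],[0,0,0,0,0,0,60],[0,0,0,0,0,0,40],[0,0,0,0,0,0,25],[0,0,0,0,0,0,25]]]' 30
python3 - <<'E'
from h import *
o=bot.get_obs();im=bot.camera("wrist");cv2.imwrite("pics/w2.png",im[:,:,::-1]);print(o["ee_pos"],o["tcp_rot"],o["opening"])
E
```

```text
time: 4.33
ee_pos: [0.5279, -0.2416, 0.0767]
tcp_rot: [-179.5, 0.1, -178.7]
wrist_force: [-0.1, 0.1, -1.0]
opening: 0.0386
[ 0.52790251 -0.2416066   0.07670342] [-1.79494977e+02  6.04467265e-02 -1.78659610e+02] 0.038574985445423544
```

View pics/w2.png

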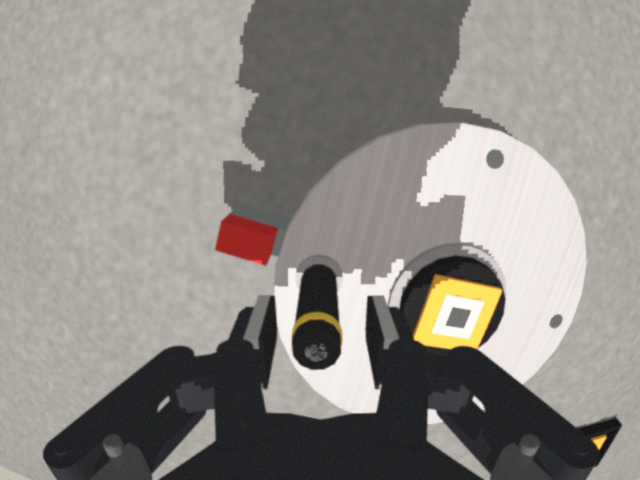

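The wrist view shows the post at (317,330), centred between the pads at (260) and (382). The jaws can close.

```bash
python3 -m pendant '[[[0,0,0.5,0,0,0,15],[0,0,0,0,0,0,10],[0,0,0,0,0,0,10],[0,0,0,0,0,0,10],[0,0,0,0,0,0,10]]]' 30
python3 - <<'E'
from h import *
o=bot.get_obs();print(o["ee_pos"],o["tcp_rot"],o["opening"])
C=np.array([.539,-.1725]);d=o["ee_pos"][:2]-C;print(np.hypot(*d),np.degrees(np.arctan2(d[1],d[0])))
E
```

```text
time: 4.8
ee_pos: [0.5293, -0.243, 0.0739]
tcp_rot: [-179.3, 0.3, -178.7]
wrist_force: [0.6, -0.8, -0.5]
opening: 0.0173
[ 0.52928099 -0.24298359  0.07392149] [-179.34441659    0.31154    -178.71124936] 0.017264684736573523
0.07115051022020424 -97.85102853811422
```

```bash
cat > plan.py <<'E'
import sys
from h import *
C=np.array([.539,-.1725]);R=.072
step,n=float(sys.argv[1]),5
o=bot.get_obs();p=np.array(o["ee_pos"][:2]);d=p-C;a=np.degrees(np.arctan2(d[1],d[0]))
print("t",o["time"],"ang",a.round(2),"r",np.hypot(*d).round(4),"z",round(o["ee_pos"][2],4),"rpy",np.round(o["tcp_rot"],1),"F",np.round(o["wrist_force"],1),"open",o["opening"])
y=np.radians(o["tcp_rot"][2]);M=np.array([[np.cos(y),np.sin(y)],[np.sin(y),-np.cos(y)]])
for k in range(1,n+1):
    b=np.radians(a+k*step);q=C+R*np.array([np.cos(b),np.sin(b)])
    print((M@(q-p)*100).round(2));p=q
E
python3 plan.py 10
```

```text
t 4.8 ang -97.85 r 0.0712 z 0.0739 rpy [-179.3    0.3 -178.7] F [ 0.6 -0.8 -0.5] open 0.017264684736573523
[-1.24 -0.17]
[-1.25  0.13]
[-1.21  0.34]
[-1.13  0.55]
[-1.02  0.74]
```

```bash
python3 -m pendant '[[[-1.24,-0.1,0.1,0,0,0,10],[-1.25,0.13,0,0,0,0,10],[-1.21,0.34,0,0,0,0,10],[-1.13,0.55,0,0,0,0,10],[-1.02,0.74,0,0,0,0,10]]]'; python3 plan.py 12
```

```text
time: 5.22
ee_pos: [0.5877, -0.2289, 0.0739]
tcp_rot: [-179.0, 0.3, -179.0]
wrist_force: [-0.3, -3.3, 0.8]
opening: 0.0169
t 5.2167 ang -49.22 r 0.0745 z 0.0739 rpy [-179.     0.3 -179. ] F [-0.3 -3.3  0.8] open 0.016915872735837098
[-0.89  1.27]
[-0.8   1.27]
[-0.52  1.41]
[-0.21  1.49]
[0.1 1.5]
```

```bash
python3 -m pendant '[[[-0.95,1.15,0,0,0,0,10],[-0.8,1.27,0,0,0,0,10],[-0.52,1.41,0,0,0,0,10],[-0.21,1.49,0,0,0,0,10],[0.1,1.5,0,0,0,0,10]]]'; python3 plan.py 12
```

```text
time: 5.63
ee_pos: [0.6142, -0.1582, 0.0739]
tcp_rot: [-178.9, 0.4, -179.2]
wrist_force: [-9.5, -4.0, 6.3]
opening: 0.0171
t 5.6333 ang 10.79 r 0.0765 z 0.0739 rpy [-178.9    0.4 -179.2] F [-9.5 -4.   6.3] open 0.017097920146706927
[0.86 1.37]
[0.71 1.33]
[0.97 1.15]
[1.19 0.93]
[1.35 0.66]
```

```bash
python3 -m pendant '[[[0.6,1.4,0,0,0,0,10],[0.71,1.33,0,0,0,0,10],[0.97,1.15,0,0,0,0,10],[1.19,0.93,0,0,0,0,10],[1.35,0.66,0,0,0,0,10]]]'; python3 plan.py 12
```

```text
time: 6.05
ee_pos: [0.5627, -0.1025, 0.0739]
tcp_rot: [-178.3, 0.1, -179.2]
wrist_force: [-3.4, -18.7, 1.6]
opening: 0.0176
t 6.05 ang 71.28 r 0.0739 z 0.0739 rpy [-1.783e+02  1.000e-01 -1.792e+02] F [ -3.4 -18.7   1.6] open 0.01762380786285143
[1.53 0.17]
[1.5  0.04]
[ 1.48 -0.27]
[ 1.39 -0.58]
[ 1.24 -0.85]
```

```bash
python3 -m pendant '[[[1.53,0.05,0,-0.03,0,0,10],[1.5,-0.05,0,0,0,0,10],[1.48,-0.3,0,0,0,0,10],[1.39,-0.58,0,0,0,0,10],[1.24,-0.85,0,0,0,0,10]]]'; python3 plan.py 12
```

```text
time: 6.47
ee_pos: [0.4922, -0.1206, 0.0741]
tcp_rot: [-179.5, 0.5, -179.0]
wrist_force: [12.6, -11.0, -10.2]
opening: 0.0171
t 6.4667 ang 132.03 r 0.0698 z 0.0741 rpy [-179.5    0.5 -179. ] F [ 12.6 -11.  -10.2] open 0.017094287837745036
[ 1.17 -0.94]
[ 0.77 -1.29]
[ 0.49 -1.42]
[ 0.18 -1.49]
[-0.13 -1.5 ]
```

```bash
python3 -m pendant '[[[0.9,-1.1,0,0,0,0,10],[0.6,-1.35,0,0,0,0,10],[0.4,-1.42,0,0,0,0,10],[0.1,-1.49,0,0,0,0,10],[-0.2,-1.5,0,0,0,0,10]]]'; python3 plan.py 8
```

```text
time: 6.88
ee_pos: [0.4725, -0.1865, 0.074]
tcp_rot: [-179.9, 0.4, -178.8]
wrist_force: [0.6, 1.8, -0.5]
opening: 0.0171
t 6.8833 ang -168.14 r 0.0679 z 0.074 rpy [-179.9    0.4 -178.8] F [ 0.6  1.8 -0.5] open 0.01710550074647489
[ 0.15 -1.05]
[-0.39 -0.93]
[-0.51 -0.86]
[-0.63 -0.78]
[-0.73 -0.69]
```

```bash
sed -i 's/C=np.array(.*);R/C=np.array([.5425,-.173]);R/' plan.py; python3 plan.py 10
```

```text
t 6.8833 ang -169.11 r 0.0713 z 0.074 rpy [-179.9    0.4 -178.8] F [ 0.6  1.8 -0.5] open 0.01710550074647489
[-0.24 -1.23]
[-0.52 -1.14]
[-0.71 -1.03]
[-0.88 -0.89]
[-1.02 -0.73]
```

```bash
python3 -m pendant '[[[-0.3,-1.2,0,0,0,0,10],[-0.52,-1.14,0,0,0,0,10],[-0.71,-1.03,0,0,0,0,10],[-0.88,-0.89,0,0,0,0,10],[0,0,0,0,0,0,10]]]'; python3 plan.py 4; python3 - <<'E'
from h import *
o=bot.get_obs();im,r=red("wrist");cv2.imwrite("pics/w3.png",im[:,:,::-1])
for a,u in r: print("red",a,u.round(1),wray(u,.043,o).round(4))
for c in("wrist","top","scene"):
    if c!="wrist": bot.camera(c)
    for m in bot.mark_of(c,"loaded_post"): print(c,round(m["confidence"],2),(wray(m["uv"],.09,o) if c=="wrist" else ray(c,m["uv"],.09)).round(4))
E
```

```text
time: 7.3
ee_pos: [0.5004, -0.2303, 0.074]
tcp_rot: [180.0, 0.5, -178.7]
wrist_force: [0.9, -1.2, 1.5]
opening: 0.0169
t 7.3 ang -126.31 r 0.0711 z 0.074 rpy [ 180.     0.5 -178.7] F [ 0.9 -1.2  1.5] open 0.016856480240932514
[-0.35 -0.37]
[-0.43 -0.26]
[-0.45 -0.23]
[-0.46 -0.2 ]
[-0.47 -0.17]
red 1896 [226.2 287.5] [ 0.5047 -0.2798]
wrist 0.59 [ 0.4966 -0.2298]
top 0.89 [ 0.4975 -0.2261]
scene 0.95 [ 0.4898 -0.232 ]
```

View pics/w3.png

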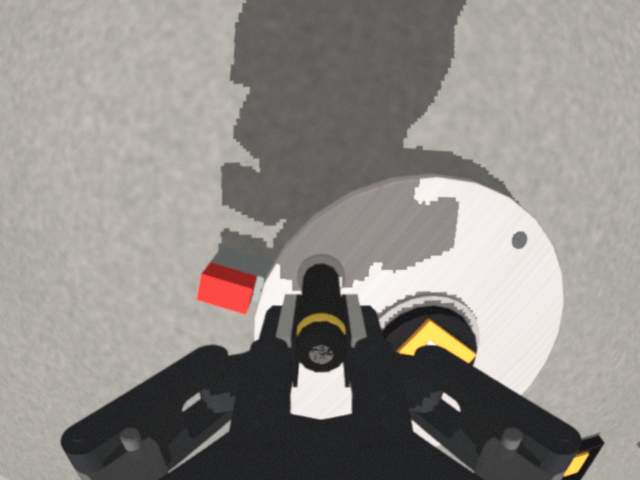

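Back round with the post at (320,330) and the tab at (226,287), about 20° short of it.

```bash
python3 -m pendant '[[[-1.05,-0.72,0,0,0,0,10],[-1.1,-0.5,0,0,0,0,10],[0,0,0,0,0,0,10],[0,0,0,0,0,0,10],[0,0,0,0,0,0,10]]]'; python3 plan.py 1; python3 - <<'E'
from h import *
o=bot.get_obs();im,r=red("wrist");cv2.imwrite("pics/w4.png",im[:,:,::-1])
for a,u in r: print("red",a,u.round(1),wray(u,.043,o).round(4))
for m in bot.mark_of("wrist","loaded_post"): print(round(m["confidence"],2),np.round(m["uv"],1),wray(m["uv"],.09,o).round(4))
E
```

```text
time: 8.02
ee_pos: [0.5176, -0.2396, 0.074]
tcp_rot: [180.0, 0.2, -178.6]
wrist_force: [-0.2, -2.0, -0.2]
opening: 0.0172
t 8.0167 ang -110.5 r 0.0711 z 0.074 rpy [ 180.     0.2 -178.6] F [-0.2 -2.  -0.2] open 0.017219454177918352
[-0.08 -0.13]
[-0.12 -0.04]
[-0.12 -0.04]
[-0.12 -0.04]
[-0.12 -0.04]
red 1961 [241.  258.7] [ 0.5054 -0.2803]
0.75 [320.8 326.4] [ 0.5149 -0.2399]
```

```bash
python3 -m pendant '[[[-0.48,-0.15,0,0,0,0,10],[0,0,0,0,0,0,10],[0,0,0,0,0,0,10],[0,0,0,0,0,0,40],[0,0,0,0,0,0,40]]]'; python3 plan.py 1 | head -1
python3 -m pendant '[[[0,0,0,0,0,0,60],[0,0,0,0,0,0,60],[0,0,-4,0,0,0,60],[0,0,-4,0,0,0,60],[0,0,-4,0,0,0,60]]]'
python3 -m pendant '[[[0,0,-4,0,0,0,60],[3,1.2,0,0,0,0,60],[3,1.2,0,0,0,0,60],[0,0,0,0,0,0,60],[0,0,0,0,0,0,60]]]'
python3 - <<'E'
from h import *
o=bot.get_obs();im,r=red("wrist");cv2.imwrite("pics/w5.png",im[:,:,::-1])
print(o["ee_pos"],o["tcp_rot"])
for a,u in r: print("red",a,u.round(1),wray(u,.043,o).round(4))
for m in bot.mark_of("wrist","loaded_post"): print(round(m["confidence"],2),np.round(m["uv"],1),wray(m["uv"],.09,o).round(4))
print(plate("wrist",(330,258),o))
for c in("top","scene"):
    im,r=red(c);print(c,[ray(c,u,.043).round(4) for a,u in r])
    for m in bot.mark_of(c,"loaded_post"): print(c,round(m["confidence"],2),ray(c,m["uv"],.09).round(4))
E
```

```text
time: 8.53
ee_pos: [0.5216, -0.2404, 0.074]
tcp_rot: [180.0, 0.1, -178.6]
wrist_force: [-0.2, -0.0, 0.1]
opening: 0.0344
t 8.5333 ang -107.24 r 0.0705 z 0.074 rpy [ 1.800e+02  1.000e-01 -1.786e+02] F [-0.2 -0.   0.1] open 0.03435621386309689
time: 8.95
ee_pos: [0.5171, -0.2376, 0.187]
tcp_rot: [179.4, -0.8, -178.6]
wrist_force: [0.8, 0.3, -0.2]
opening: 0.0515
time: 9.37
ee_pos: [0.4621, -0.2172, 0.2437]
tcp_rot: [179.9, 0.4, -178.5]
wrist_force: [0.7, 0.4, -0.7]
opening: 0.0513
[ 0.46211974 -0.2172256   0.24365546] [ 179.91003708    0.39400835 -178.54035776]
red 478 [255.4 249.6] [ 0.5057 -0.2805]
red 185 [595.8 348.4] [0.6445 0.1758]
(array([ 0.5391, -0.1729,  0.0949]), 0.0007)
top [array([ 0.5074, -0.2817])]
top 0.62 [ 0.5154 -0.2411]
top 0.3 [ 0.534  -0.1597]
scene [array([ 0.5124, -0.2806]), array([0.6511, 0.1834])]
scene 0.61 [ 0.5139 -0.2456]
```

View pics/w5.png

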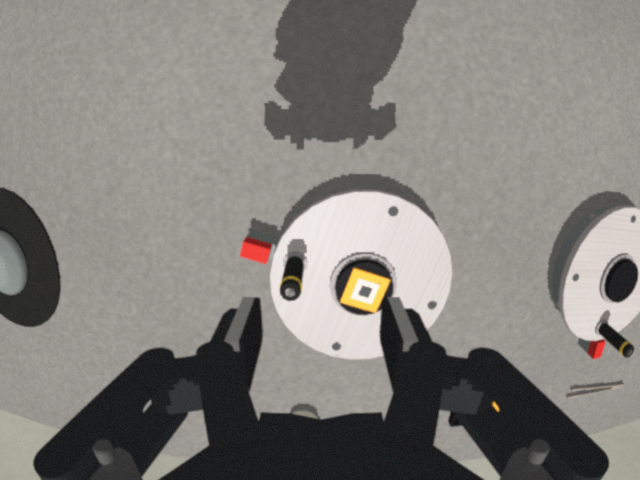

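The post is released and stands at (291,280), pointing towards the tab at (255,250). I'll make a closer check of the alignment.

```bash
python3 - <<'E'
from h import *
im=cv2.imread("pics/w5.png");cv2.imwrite("pics/c5.png",cv2.resize(im[225:315,230:350],None,fx=6,fy=6,interpolation=cv2.INTER_CUBIC))
im=bot.camera("top")[:,:,::-1];cv2.imwrite("pics/c6.png",cv2.resize(im[190:300,375:505],None,fx=6,fy=5.4,interpolation=cv2.INTER_CUBIC)) if 0 else cv2.imwrite("pics/c6.png",cv2.resize(im[200:300,380:510],None,fx=6,fy=6,interpolation=cv2.INTER_CUBIC))
E
```

```text
(no output)
```

View pics/c5.png

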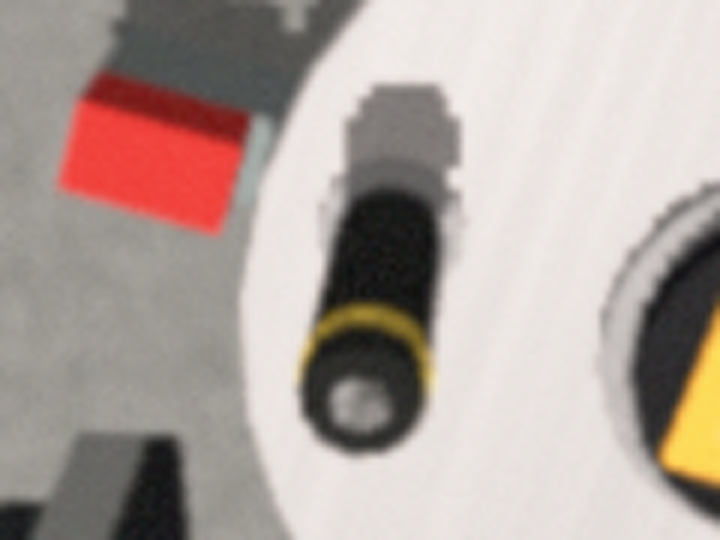

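View pics/c6.png

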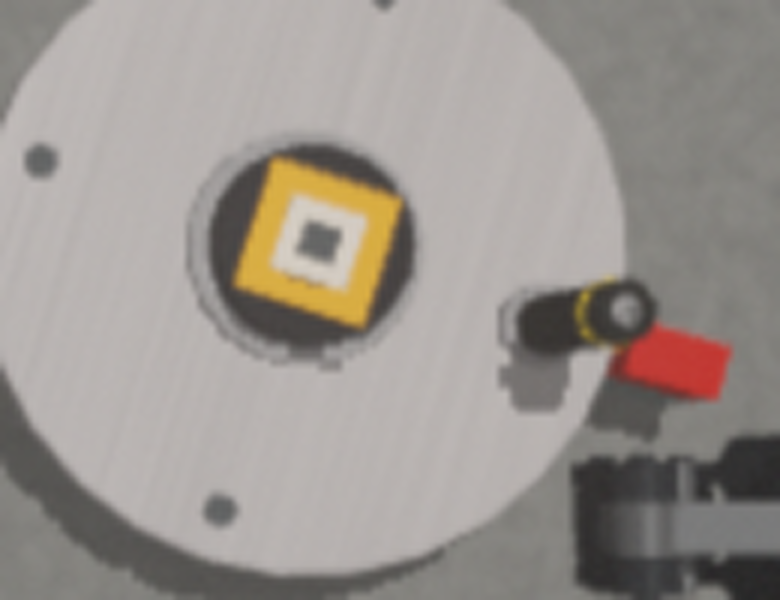

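The wrist crop shows the tab's top centred at (255.0,252.8) in full-frame pixels and the post's cap at (290.5,291). In the top crop the cap is at (484.5,251.8).

```bash
python3 - <<'E'
from h import *
o=bot.get_obs();C=np.array([.539,-.1727])
f=lambda n,p:print(n,p.round(4),np.hypot(*(p-C)).round(4),np.degrees(np.arctan2(*(p-C)[::-1])).round(1))
g=lambda x,y:(230+x/6,225+y/6)
f("tab w",wray(g(150,167),.045,o)); f("post w",wray(g(363,396),.112,o))
q=[wray(g(*c),.045,o) for c in((80,100),(243,145),(218,236),(60,187))]
for a,b in((0,1),(3,2)): d=q[a]-q[b];print("tab edge",np.degrees(np.arctan2(d[1],d[0])).round(1))
f("post top",ray("top",(380+626/6,200+311/6),.112)); f("tab top",ray("top",(493,259.9),.045))
K=ray("top",(380+319/6,200+242/6),.063);f("chip",K)
for a,b in(((270,155),(403,195)),((234,290),(366,328))):
    d=ray("top",(380+b[0]/6,200+b[1]/6),.063)-ray("top",(380+a[0]/6,200+a[1]/6),.063);print("chip edge",np.degrees(np.arctan2(d[1],d[0])).round(1))
E
```

```text
tab w [ 0.5075 -0.2803] 0.1121 -106.3
post w [ 0.5151 -0.2405] 0.0719 -109.4
tab edge -104.7
tab edge -106.6
post top [ 0.5164 -0.2408] 0.0717 -108.4
tab top [ 0.5075 -0.281 ] 0.1128 -106.2
chip [ 0.538  -0.1724] 0.0011 164.4
chip edge -105.9
chip edge -105.2
```

The two cameras agree: tab at -106.2°, post near -108.8°, so the post is about 2.5° (3 mm) short of the full turn. I'll regrip and close the gap.

```bash
python3 -m pendant '[[[-2.6,-1.25,0,0,0,0,80],[-2.6,-1.25,0,0,0,0,80],[0,0,0,0,0,0,80],[0,0,0,0,0,0,80],[0,0,0,0,0,0,80]]]'
```

```text
time: 10.18
ee_pos: [0.517, -0.2417, 0.2389]
tcp_rot: [179.7, -0.1, -178.5]
wrist_force: [-0.7, 0.2, 0.3]
opening: 0.0681
```

```bash
python3 -m pendant '[[[0,0,4,0,0,0,80],[0,0,4,0,0,0,80],[0,0,4,0,0,0,80],[0,0,3.5,0,0,0,80],[0,0,0.8,0,0,0,60]]]'
python3 -m pendant '[[[0,0,0,0,0,0,30],[0,0,0,0,0,0,25],[0,0,0,0,0,0,10],[0,0,0,0,0,0,10],[0,0,0,0,0,0,10]]]'
python3 -m pendant '[[[0,0,0,0,0,0,10],[0,0,0,0,0,0,10],[0,0,0,0,0,0,10]]]'
```

```text
time: 10.6
ee_pos: [0.517, -0.2409, 0.0754]
tcp_rot: [180.0, 0.5, -178.5]
wrist_force: [-0.8, -0.0, -1.7]
opening: 0.058
time: 11.02
ee_pos: [0.5149, -0.2407, 0.0772]
tcp_rot: [179.9, 0.3, -178.6]
wrist_force: [0.7, -0.2, -15.7]
opening: 0.0168
time: 11.27
ee_pos: [0.5149, -0.2407, 0.0772]
tcp_rot: [179.9, 0.2, -178.6]
wrist_force: [-0.3, -1.3, -12.5]
opening: 0.0172
```

```bash
python3 -m pendant '[[[-0.3,-0.1,0,0,0,0,10],[0,0,0,0,0,0,10],[0,0,0,0,0,0,10]]]'
```

```text
time: 11.52
ee_pos: [0.518, -0.2417, 0.0772]
tcp_rot: [179.9, 0.2, -178.6]
wrist_force: [-2.3, -1.0, -11.3]
opening: 0.0172
```

Moved +3.1 mm. Now I'll release, rise, step clear and check.

```bash
python3 -m pendant '[[[0,0,0,0,0,0,30],[0,0,0,0,0,0,50],[0,0,0,0,0,0,60],[0,0,0,0,0,0,60],[0,0,-3,0,0,0,60]]]'
python3 -m pendant '[[[0,0,-4,0,0,0,60],[0,0,-4,0,0,0,60],[0,0,-4,0,0,0,60],[3,1.2,-1,0,0,0,60],[3,1.2,0,0,0,0,60]]]'
python3 -m pendant '[[[0,0,0,0,0,0,60],[0,0,0,0,0,0,60],[0,0,0,0,0,0,60]]]'
python3 - <<'E'
from h import *
o=bot.get_obs();im=bot.camera("wrist")[:,:,::-1];im2=bot.camera("top")[:,:,::-1]
print(o["ee_pos"],o["tcp_rot"],red("wrist")[1])
a=cv2.resize(im[225:315,230:350],None,fx=5,fy=5,interpolation=cv2.INTER_CUBIC);b=cv2.resize(im2[230:290,450:510],None,fx=5,fy=5,interpolation=cv2.INTER_CUBIC)
c=np.zeros((a.shape[0]*1,b.shape[1],3),np.uint8);c[:300]=b[:300];cv2.imwrite("pics/c7.png",np.hstack([c[:,:200*1+100],a[:, :500]]))
f=[(m["confidence"],ray("top",m["uv"],.09).round(4)) for m in bot.mark_of("top","loaded_post")];print(f)
E
```

```text
time: 11.93
ee_pos: [0.5192, -0.2416, 0.1087]
tcp_rot: [179.9, 0.4, -178.5]
wrist_force: [-0.9, -0.9, -0.7]
opening: 0.0514
time: 12.35
ee_pos: [0.4623, -0.2209, 0.251]
tcp_rot: [-179.8, 1.0, -178.5]
wrist_force: [-0.8, -1.2, 0.4]
opening: 0.0511
time: 12.6
ee_pos: [0.4599, -0.2199, 0.2575]
tcp_rot: [-179.6, 1.6, -178.5]
wrist_force: [-0.1, -0.2, 0.0]
opening: 0.0516
[ 0.45993255 -0.21992189  0.25753066] [-179.55631041    1.56370558 -178.4661805 ] [(np.int32(444), array([261.92792793, 243.13738739])), (np.int32(184), array([593.41847826, 342.30434783]))]
[(0.62, array([ 0.5211, -0.2391]))]
```

View pics/c7.png

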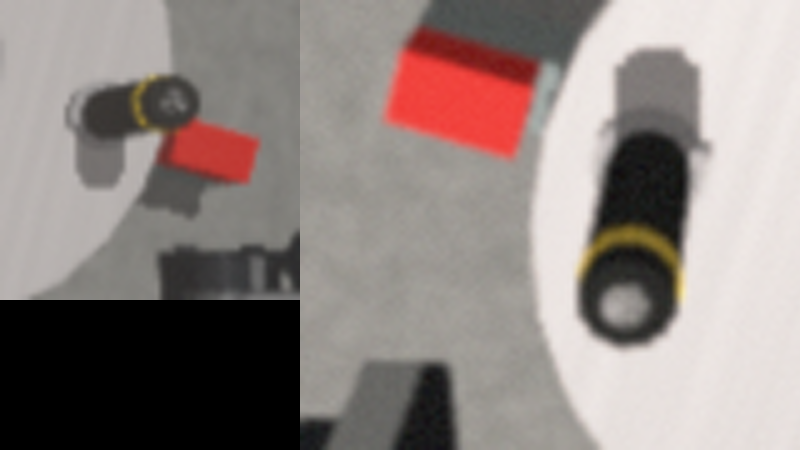

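The crops put the post cap at (484.8,250.4) in the top image and (295.6,284) in the wrist image, with the tab beside it.

```bash
python3 - <<'E'
from h import *
o=bot.get_obs();C=np.array([.539,-.1727])
f=lambda n,p:print(n,p.round(4),np.hypot(*(p-C)).round(4),np.degrees(np.arctan2(*(p-C)[::-1])).round(1))
f("tab w",wray((230+163/5,225+105/5),.045,o)); f("post w",wray((295.6,284.3),.112,o)); f("post t",ray("top",(484.6,250.4),.112))
a=cv2.imread("pics/top0.png").astype(int);b=bot.camera("top")[:,:,::-1].astype(int)
print("spare diff",np.abs(a-b)[160:300,170:295].max(-1).mean(),np.abs(a-b)[300:400,250:350].max(-1).mean())
E
```

```text
tab w [ 0.5075 -0.2793] 0.1112 -106.5
post w [ 0.5166 -0.2411] 0.072 -108.1
post t [ 0.5187 -0.2412] 0.0715 -106.5
spare diff 3.9012 3.8117
```

```bash
python3 -c "
from workcell import bot
bot.job_done();print(bot.get_obs()['time'])"
```

```text
the job is handed in; nothing more can be done
the job is handed in; nothing more can be done
```

I turned the loaded stage one full turn anticlockwise by its finger post, let go, and handed the job in at about 13 s with the gripper well clear. The first stop was about 2.5° short of the tab, so I regripped the post and moved it 3 mm further.

- **Alignment:** the red tab's bearing is about -106.3°. The last checks put the post at -106.5° from the top camera and -108.1° from the wrist camera. They differ by 1.6°, so the remaining error is between 0° and 2°.
- **Spare stage:** the top-camera picture around it is the same as at the start, apart from image noise.
- **Forces:** the highest wrist force I read was about 22 N, measured only at the end of each move.

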